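# Reset the sheet stop of the register gauge

## Robot

A 7-joint arm with a two-finger parallel gripper is mounted at the origin on the work surface. World frame = base frame: x ahead of the robot, y to its left, z up, the work surface at z = 0. Lengths are in m, angles in rad, forces in N, time in s.
With the tool pointing down it reaches from about 0.35 to 0.9 m from the base axis. Payload 8.1 kg.
Tool frame: the origin (TCP) lies at the very end of the fingers, on their centre line; the grasp point (between the pads) lies 19 mm behind it; z points along the fingers, y is the line along which they close (so a half turn about z gives the same grasp; the last joint's range is limited). The gripper opens to 92 mm and grips with 3 to 60 N. Pads are 19 mm wide; open, the fingers measure 130 mm over their backs; the gripper's body (75 mm by 190 mm) begins 47 mm behind the grasp point.
Start: joints at [-1.318, 0.434, 0.025, 1.573, -0.012, 1.134, -0.075], TCP at [0.218, 0.586, 0.227] pointing down, gripper open.
Joint ranges: [-2.62, 2.62], [-0.44, 2.09], [-1.27, 1.32], [0.08, 2.57], [-1.32, 4.46], [0.12, 2], [-2.74, 2.74]. Speed limits (rad/s): [2.22, 2.22, 3.01, 3.01, 3.14, 3.14, 3.14].

## Interface

Orientations are given as a rotation vector (axis times angle).
In Python, from cell import observe, get_image, sign_off, find_in, trace, place_of gives the robot as it stands. The module is installed in compiled form; this text tells all that it offers.
- The arm moves only by the shell command python3 -m handwheel 'ROWS' [OPENING] [FORCE]. ROWS is JSON, a list of rows, each a list of 6 numbers: the shift along the tool's x, y, z each as a share of 0.02 m, from -1 to 1, then the turn, a rotation vector about the tool's x, y, z each as a share of 4 degrees, from -1 to 1. A call has 1 to 8 rows; each row shifts and turns the commanded pose from where the row before left it, along the tool's axes as they then stand; what a row does not reach is not made up. A row lasts 1/12 s, in which the tool goes at most 41.7 mm and 7.16 degrees, less where a joint would pass 70% of its speed; a pose out of reach is approached as far as the arm can. A call with a number of a shift or a turn outside -1 to 1 is refused whole. A call with a gripper value outside its range is refused whole. OPENING is the opening, from 0 (shut) to 1 (fully open), set as the call begins (- or left out, the last holds). The fingers move at their own pace and stop on an object; FORCE is the grip in N (left out, the last holds). Time passes only in rows, so rows that do not move let the fingers close. It gives the time, the measured TCP pose, the force, the opening and the grip force at its end, in the units of the state.
- observe(): the state, without advancing time (a new reading comes with each control period).
- get_image(name): name is "side" or "top"; returns a dict with "image" (420x560x3 uint8, red, green, blue), "fx", "fy", "cx", "cy" (pixels), "k1" (the pictures are not rectified: a ray, as slopes to the right and down, at radius r is drawn at 1 + k1 r^2 times it, then the intrinsics apply), "position" and "orientation" of the camera in the world. Camera axes: x right, y down, z forward; pixel columns grow to the right and rows downward; lengths in m; the calibration is good to about 2 mm. A picture is of the moment at which its call begins. There is no depth.
- sign_off(): hands the job in; it is judged then, once.
Trained networks look in the newest picture that a camera, given by its name, has taken for a name from the list of things; names that differ only in an ending like _2 or _b are one class to them, and where a whole thing is asked for, a point or a joint stands for the part that bears it (a point fixed in the world has none). Each returns a list of dicts, best first, with "score" (0 to 1); they miss things now and then, are a little off and sometimes report something else, mostly with a low value. They report only what shows in the picture. A call takes as long as a camera call.
- find_in(label, camera): "rect" ([centre column, centre row, width, height] as shares, 0 to 1, of the picture: columns of its width, rows of its height, round what is visible of it).
- trace(label, camera): "region" (420x560 bool, what is visible of it) and "rect" ([centre column, centre row, width, height] as shares, 0 to 1, of the picture: columns of its width, rows of its height, round what is visible of it).
- place_of(label, camera): "point" ([column, row] as shares, 0 to 1, of the picture: columns of its width, rows of its height: a listed point, or the origin of a listed thing).
The state is a dict: "clock": time; "joints": joint angles; "dq": joint speeds; "joint_efforts": joint torques, N m; "position": TCP position; "ee_rot": TCP orientation; "force": force on the tool from outside, world axes, zero at the start; "ft_torque": the same for the moment, N m; "width": opening from 0.0 (shut) to 1.0 (fully open); "gripper_force": force on a finger pad.
Only numpy, scipy, OpenCV 4.12 (cv2) and the standard library are available. Lean on these libraries where they do the work, as an engineer would, in place of code of your own. Each camera call takes 0.05 s, during which the arm holds its last target. There are 200 camera calls.

## Task

Set the sheet stop on the register gauge for the next print: swing its clamp lever fully up to free it, slide the stop until its pointer is in line with the tip of the pointed index clip (not the square-ended one), then swing the lever fully down again to lock it there. Do not force the stop along while it is locked, and leave the lamp and the other things on the table undisturbed.

Things in the scene. Friction and masses are not known exactly. Their poses are not given: they have to be found in the camera images.
- gauge: register gauge fixed to the table: plywood board 220 (x) x 520 (y) x 15 mm with an aluminium rail 30 mm wide along y, top at 40 mm. Origin on the table under the board's centre, on the rail's centre line; x points across the rail away from the robot, y along the rail, z up. A stop rides on the rail; its lever is on the robot's side, the index clips on the far side.
- stop (a joint): position of the sheet stop along the gauge's +y, m, 0 at the rail's middle, limits +-0.14. The stop is a grey saddle 62 (x) x 60 (y) mm, top 54 mm above the table, with a tongue towards the robot and a small steel pointer on the far side. With the lever up it slides stiffly (about 3 N) and stays where left; with the lever down a cam brakes it (slips at about 10 N).
- clamp (a joint): clamp lever angle, rad: 0 = fully down, locked, pointing to the robot and 15 degrees above level; it swings up about an axle along the gauge's y to 1.05 = fully up, free (75 degrees above level). The brake bites below about 0.6. A little stiff (1 to 2 N at the handle), stays where left. The axle sits on the stop at gauge x = -5 mm, 70 mm above the table.
- lever_pivot (a point): point on the lever's axle, in the middle of the stop's width, 70 mm above the table
- lever_grip (a point): centre of the black ball knob, 22 mm across, at the lever's end, 62 mm from the axle; the lever itself is a steel rod 8 mm thick. Pinched at the ball from both sides along the gauge's y, the knob turns easily between the fingers while the lever swings. The point lies at 86 mm height when locked, 130 mm when fully up.
- pointer (a point): tip of the stop's pointer, 60 mm beyond the rail's centre line (gauge +x), 30 mm above the table; moves with the stop
- index_pointed: index clip screwed to the board beyond the rail: steel, 45 mm long, 26 mm wide, 18 mm high, with a pointed nose towards the rail. Origin under the tip of the nose, on the board; axes parallel to the gauge's. This is the mark.
- index_square: the other steel index clip, same size but with a plain square end towards the rail. Origin under the middle of that end. Not the mark. The two clips may change places.
- lamp: strip lamp fixed on the gauge: grey bar 44 mm wide (gauge x -45 to -1 mm) along the whole gauge, underside 248 mm above the table, on two posts at gauge x = 85, y = +-245 mm. It hangs over the stop and the raised lever, so a hand must come in under it from the robot's side, leaning about 40 degrees (fingers pointing away and down). Its frame is the gauge's.
- eraser: white rubber block 45 x 25 x 16 mm lying on the gauge board near its right end; loose. Origin at the centre of its underside.
- crayon_box: small cardboard box 40 x 70 x 18 mm lying on the gauge board near its left end; loose. Origin at the centre of its underside.
- spoon: steel spoon about 190 mm long lying on the table in front of the gauge; loose. Origin at the centre of its length, at the level of the table.
- slate: dark square plate 110 x 110 x 9 mm lying on the table in front of the gauge; loose. Origin at the centre of its underside.
- amber_bottle: brown glass bottle 84 mm across, 220 mm tall, standing to the right of the gauge; loose. Origin at the centre of its underside.
- steel_cup: steel cup 68 mm across, 85 mm tall, standing to the right of the gauge; loose. Origin at the centre of its underside.
- tape_roll: roll of yellow tape standing on end, 90 mm across, 90 mm tall, to the left of the gauge; loose. Origin at the centre of its underside.

How it is judged:
On the way, in this order (a step that is already met when the one before it is completed fails the run):
1. the lever is swung up, the stop not having been forced along while locked (value of joint clamp above 0.75 rad and distance of pointer from where it was at the start of the episode below 0.015 m), for 0.1 s.
2. with the lever up, the pointer is brought in line with the pointed clip (value of joint clamp above 0.6 rad and y of pointer in the frame of index_pointed between -0.007 and 0.007 m), for 0.2 s.
At the end, for the whole second after the job is handed in: The lever is down (below 0.12 rad), and the stop is at rest with its pointer within 3.5 mm, along the rail, of the tip of the pointed index clip (value of joint clamp below 0.12 rad and y of pointer in the frame of index_pointed between -0.0035 and 0.0035 m and velocity of joint stop between -0.005 and 0.005 m/s); the robot touches nothing.
It fails at once if the lamp is struck or pressed with more than 10 N (contact force between lamp and anything else above 10 N).
It fails at once if a loose thing on the table is moved by more than 20 mm (distance of any of eraser, crayon_box, spoon, slate, amber_bottle, steel_cup, tape_roll from where it was at the start of the episode above 0.02 m).
It also fails if it takes over 54 s, if anything falls off the work surface, if the arm or the gripper's body presses on something with over 40 N, if the wrist force passes 120 N, or if a joint passes its speed limit or range.

## Working session

There is one attempt and no reset: what is moved stays moved. The work goes in short steps, Python scripts to look and compute and a shell command to move; the robot and the scene stay as the last step left them, time stands still between calls to the robot, and variables do not carry over. Pictures are saved under pics/ and viewed, at most 10 in all, crops included, and the job is handed in when it is done.

```bash
mkdir -p pics; cat > h.py <<'E'
import numpy as np, cv2
from scipy.spatial.transform import Rotation as R
from cell import observe, get_image, find_in, trace, place_of
def rot(o):
    o=np.array(o,float)
    return o if o.shape==(3,3) else (R.from_rotvec(o) if o.size==3 else R.from_quat(o)).as_matrix()
def ray(c,col,row):
    K=np.array([[c['fx'],0,c['cx']],[0,c['fy'],c['cy']],[0,0,1.]])
    p=cv2.undistortPoints(np.array([[[col,row]]],float),K,np.array([c['k1'],0,0,0,0.]))[0,0]
    return np.array(c['position']),rot(c['orientation'])@np.array([p[0],p[1],1])
def at_z(c,col,row,z):
    o,d=ray(c,col,row); return o+d*(z-o[2])/d[2]
def tri(rs):
    A=0;b=0
    for o,d in rs:
        d=d/np.linalg.norm(d);P=np.eye(3)-np.outer(d,d);A=A+P;b=b+P@o
    return np.linalg.solve(A,b)
def proj(c,p):
    K=np.array([[c['fx'],0,c['cx']],[0,c['fy'],c['cy']],[0,0,1.]])
    Rw=rot(c['orientation']).T; t=-Rw@np.array(c['position'])
    return cv2.projectPoints(np.array([p],float),cv2.Rodrigues(Rw)[0],t,K,np.array([c['k1'],0,0,0,0.]))[0][0,0]
E
python3 - <<'E'
from h import *
np.set_printoptions(precision=4,suppress=True)
s=observe();print(s['clock'],s['position'],s['ee_rot'],s['force'])
for n in('top','side'):
    c=get_image(n);cv2.imwrite(f'pics/{n}0.png',c['image'][:,:,::-1]);print(n,c['position'],c['orientation'],c['fx'],c['k1'])
    for l,z in(('gauge',0),('lever_pivot',.07),('lever_grip',.086),('pointer',.03),('index_pointed',.015),('index_square',.015)):
        for r in place_of(l,n)[:2]:
            u,v=r['point'][0]*560,r['point'][1]*420
            print(l,round(r['score'],2),round(u,1),round(v,1),at_z(c,u,v,z))
E
```

```text
0.0 [0.2176 0.5854 0.226 ] [-0.5561 -3.0919  0.0024] [-0.0156  0.0728  0.032 ]
top [ 0.4857 -0.006   1.3804] [-2.1763  2.1832 -0.1013] 454.6067584059259 -0.04981324327798753
gauge 0.74 285.2 204.9 [ 0.5994 -0.0323  0.    ]
lever_pivot 0.73 358.3 219.4 [ 0.551  -0.2422  0.07  ]
lever_grip 0.7 141.1 203.5 [0.5976 0.3822 0.086 ]
lever_grip 0.67 236.7 275.0 [0.3942 0.1071 0.086 ]
pointer 0.7 291.5 182.4 [ 0.6645 -0.0508  0.03  ]
index_pointed 0.48 257.8 180.7 [0.6721 0.0506 0.015 ]
index_square 0.47 311.8 176.6 [ 0.6841 -0.1131  0.015 ]
index_square 0.17 238.6 274.4 [0.3911 0.1076 0.015 ]
side [ 0.1712 -1.0109  0.7365] [-2.083   0.3984 -0.2524] 522.3695273156133 -0.17491528505884388
gauge 0.75 275.9 239.7 [ 0.6047 -0.0391  0.    ]
lever_pivot 0.56 277.9 216.2 [ 0.6065 -0.0421  0.07  ]
lever_grip 0.61 253.3 219.0 [ 0.5378 -0.0565  0.086 ]
lever_grip 0.42 284.2 372.1 [ 0.4209 -0.501   0.086 ]
pointer 0.93 301.9 225.1 [ 0.6722 -0.0431  0.03  ]
index_pointed 0.5 287.1 208.7 [0.6802 0.0638 0.015 ]
index_square 0.66 317.1 245.5 [ 0.6787 -0.1164  0.015 ]
index_square 0.46 220.9 199.9 [0.5296 0.1691 0.015 ]
```

View pics/top0.png

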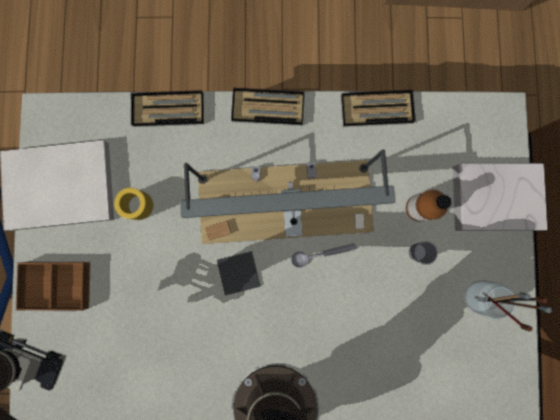

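View pics/side0.png

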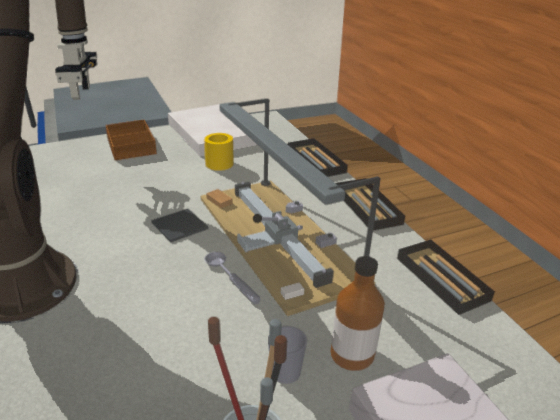

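The pictures show the gauge slightly turned. The knob is at top (294,221) and side (257,218), and the clips are at top (257,172) and (311,170). I'll enlarge both to tell the clips apart and get the yaw.

```bash
python3 - <<'E'
from h import *
np.set_printoptions(precision=4,suppress=True)
T=get_image('top');S=get_image('side')
a=cv2.resize(T['image'][150:250,190:390],None,fx=4,fy=4,interpolation=cv2.INTER_CUBIC)
b=cv2.resize(S['image'][170:300,195:355],None,fx=4.5,fy=4.5,interpolation=cv2.INTER_CUBIC)
cv2.imwrite('pics/a.png',a[:,:,::-1]);cv2.imwrite('pics/b.png',b[:,:,::-1])
for c,n in((T,'top'),(S,'side')):
    for l in('index_pointed','index_square','gauge','lamp','lever_grip','eraser','crayon_box','spoon','slate'):
        for r in trace(l,n)[:2]:
            m=r['region'].astype('uint8');ct=max(cv2.findContours(m,0,2)[0],key=cv2.contourArea)
            bx=cv2.boxPoints(cv2.minAreaRect(ct)) ; print(n,l,round(r['score'],2),m.sum(),np.round(bx.ravel(),1))
E
```

```text
top index_pointed 0.25 357 [203.5 226.9 227.4 219.4 231.7 233.2 207.8 240.7]
top index_square 0.58 123 [251. 166. 260. 166. 260. 180. 251. 180.]
top gauge 0.9 13223 [176.6 163.6 390.8 148.4 396.6 230.6 182.4 245.8]
top gauge 0.7 4682 [176.9 163.5 392.  149.3 395.6 204.2 180.6 218.5]
top lamp 0.95 4369 [176.9 163.5 390.  149.4 393.6 203.5 180.5 217.6]
top lamp 0.67 436 [288. 259. 303. 244. 314. 255. 299. 270.]
top eraser 0.68 484 [289.8 250.8 354.8 243.3 356.8 260.6 291.8 268.1]
top eraser 0.65 146 [354. 213. 363. 213. 363. 228. 354. 228.]
top crayon_box 0.87 367 [203.  227.  227.3 218.9 232.  233.  207.7 241.1]
top spoon 0.64 414 [288.8 262.4 295.8 248.4 309.4 255.2 302.4 269.2]
top slate 0.66 1387 [215.6 259.  252.6 250.2 261.2 286.5 224.3 295.3]
side index_pointed 0.57 153 [286. 201. 301. 201. 301. 212. 286. 212.]
side index_square 0.74 229 [314.7 237.1 334.2 230.6 338.1 242.3 318.6 248.8]
side gauge 0.75 14293 [142.9 213.3 238.4  77.9 409.3 198.4 313.7 333.8]
side lamp 0.69 4293 [196.  137.3 238.8  77.2 408.3 197.8 365.5 257.9]
side lamp 0.33 214 [315.1 236.5 334.4 231.6 337.4 243.4 318.1 248.2]
side lever_grip 0.56 177 [253. 214. 281. 214. 281. 223. 253. 223.]
side eraser 0.81 269 [279.4 287.2 300.4 280.2 304.6 292.8 283.6 299.8]
side crayon_box 0.75 312 [203.5 196.7 211.2 185.2 233.4 199.9 225.7 211.5]
side spoon 0.91 574 [202.4 258.1 212.4 246.7 265.4 292.6 255.4 304.1]
side slate 0.69 1040 [151.7 218.7 199.7 204.6 207.2 230.2 159.3 244.3]
```

View pics/a.png

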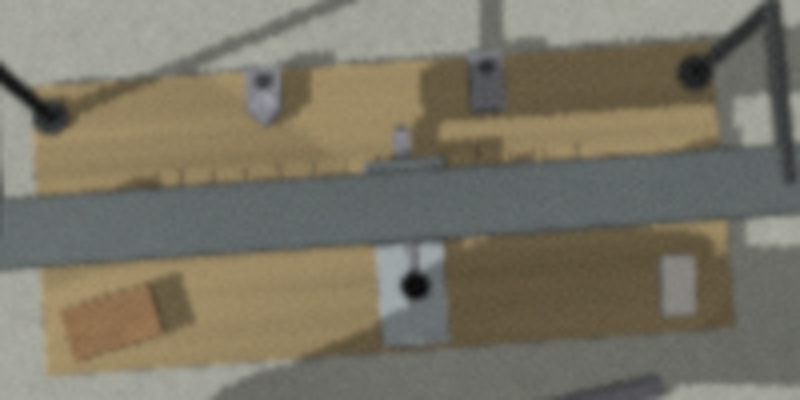

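View pics/b.png

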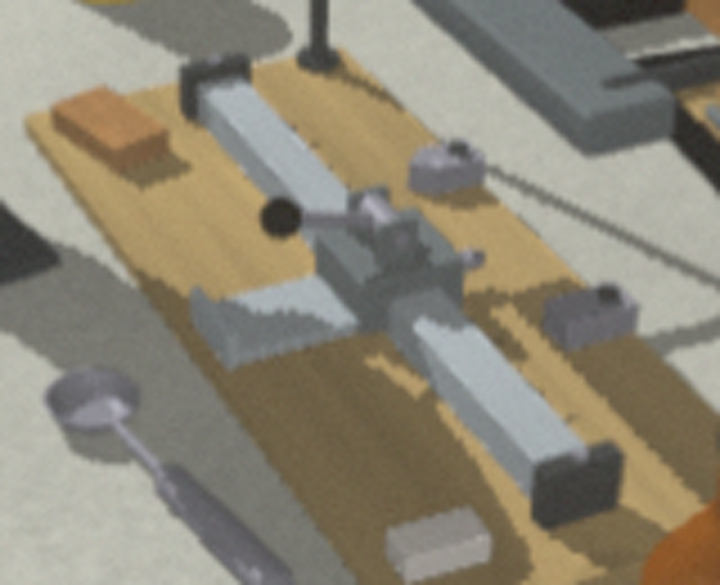

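The pointed clip is the left one, with its tip at crop a (265,124) and side crop b (413,180). The pointer is at crop a (401,127) and b (483,258), and the knob at a (415,285) and b (281,217). The stop has to go towards +y (left).

```bash
cat > pose.json <<'E'
E
python3 - <<'E'
from h import *
np.set_printoptions(precision=4,suppress=True)
T=get_image('top');S=get_image('side')
fa=lambda x,y:((x+.5)/4-.5+190,(y+.5)/4-.5+150)
fb=lambda x,y:((x+.5)/4.5-.5+195,(y+.5)/4.5-.5+170)
P={k:at_z(T,*fa(*v),.015) for k,v in dict(ll=(48,374),lr=(734,324),ul=(36,88),ur=(715,40)).items()}
print(P)
e1=P['ll']-P['lr'];e2=P['ul']-P['ur']
for e in(e1,e2):print('yaw',np.degrees(np.arctan2(-e[0],e[1])),np.linalg.norm(e))
L=lambda a,b:(lambda e:np.degrees(np.arctan2(-e[0],e[1])))(at_z(T,*a,.26)-at_z(T,*b,.26))
print('lampyaw',L(fa(0,200),fa(800,148)),L(fa(0,268),fa(800,212)))
print('centre',sum(P.values())/4)
kt,ks=ray(T,*fa(415,285)),ray(S,*fb(281,217))
print('knob',at_z(T,*fa(415,285),.086),at_z(S,*fb(281,217),.086),tri([kt,ks]))
print('pointer',at_z(T,*fa(401,127),.03),at_z(S,*fb(483,258),.03),tri([ray(T,*fa(401,127)),ray(S,*fb(483,258))]))
print('tip',at_z(T,*fa(265,124),.033),at_z(S,*fb(413,180),.015), at_z(S,*fb(413,165),.033))
E
```

```text
{'ll': array([0.4841, 0.2188, 0.015 ]), 'lr': array([ 0.5198, -0.2963,  0.015 ]), 'ul': array([0.7004, 0.2303, 0.015 ]), 'ur': array([ 0.7361, -0.2864,  0.015 ])}
yaw 3.95877028451333 0.5163005906918828
yaw 3.954378513819295 0.5180017016210144
lampyaw 3.5812952077951334 3.838334930935231
centre [ 0.6101 -0.0334  0.015 ]
knob [ 0.5467 -0.0537  0.086 ] [ 0.5478 -0.0549  0.086 ] [ 0.5474 -0.054   0.0855]
pointer [ 0.6677 -0.046   0.03  ] [ 0.6687 -0.0506  0.03  ] [ 0.6693 -0.0466  0.0272]
tip [0.6698 0.0556 0.033 ] [0.6765 0.0602 0.015 ] [0.6707 0.0488 0.033 ]
```

```bash
cat >> h.py <<'E'
from scipy.optimize import least_squares
np.set_printoptions(precision=3,suppress=True)
PSI=np.radians(3.96); O=np.array([.610,-.0334,0])
G=R.from_euler('z',PSI).as_matrix()
def tool(lean):
    t=np.radians(lean); z=np.array([np.sin(t),0,-np.cos(t)]); y=np.array([0,1,0.])
    return G@np.column_stack([np.cross(y,z),y,z])
def grasp_tcp(a,s,lean=40,back=0.):   # knob at lever angle a, stop at s; grasp backed off
    k=np.radians(15)+a
    p=O+G@np.array([-.005-.062*np.cos(k),s,.07+.062*np.sin(k)])
    M=tool(lean); return p+M[:,2]*(.019-back),M
def run(p,M,v,n):
    out=[]
    for _ in range(n):
        p=p+M@v[:3]*.02; M=M@R.from_rotvec(v[3:]*np.radians(4)).as_matrix(); out.append(p)
    return p,M,np.array(out)
def plan(p1,M1,n,p0=None,M0=None,show=0):
    if p0 is None:
        s=observe(); p0,M0=np.array(s['position']),rot(s['ee_rot'])
    def f(v):
        p,M,_=run(p0,M0,v,n); return np.r_[(p-p1)*10,(R.from_matrix(M.T@M1)).as_rotvec()]
    d=R.from_matrix(M0.T@M1).as_rotvec()/np.radians(4)/n
    v=least_squares(f,np.r_[M0.T@(p1-p0)/.02/n,d]).x
    print(n,'rows',v,'err',np.abs(f(v)).max())
    if show:print(run(p0,M0,v,n)[2][::4])
    return v
E
python3 - <<'E'
from h import *
p,M=grasp_tcp(0,-.017,40,.10);print(p)
plan(p,M,40,show=1)
E
```

```text
[ 0.495 -0.058  0.148]
40 rows [-0.42  -0.755  0.235 -0.053 -0.246 -0.146] err 8.326672684688674e-16
[[ 0.22   0.569  0.222]
 [ 0.233  0.501  0.204]
 [ 0.25   0.433  0.188]
 [ 0.271  0.366  0.174]
 [ 0.295  0.3    0.162]
 [ 0.323  0.234  0.153]
 [ 0.354  0.17   0.146]
 [ 0.388  0.107  0.142]
 [ 0.425  0.045  0.141]
 [ 0.464 -0.015  0.144]]
```

```bash
r='[-0.42,-0.755,0.235,-0.053,-0.246,-0.146]'; echo skip >/dev/null
python3 -m handwheel '[[-0.42,-0.755,0.235,-0.053,-0.246,-0.146],[-0.42,-0.755,0.235,-0.053,-0.246,-0.146],[-0.42,-0.755,0.235,-0.053,-0.246,-0.146],[-0.42,-0.755,0.235,-0.053,-0.246,-0.146],[-0.42,-0.755,0.235,-0.053,-0.246,-0.146],[-0.42,-0.755,0.235,-0.053,-0.246,-0.146],[-0.42,-0.755,0.235,-0.053,-0.246,-0.146],[-0.42,-0.755,0.235,-0.053,-0.246,-0.146]]' 1 15
python3 -m handwheel '[[-0.42,-0.755,0.235,-0.053,-0.246,-0.146],[-0.42,-0.755,0.235,-0.053,-0.246,-0.146],[-0.42,-0.755,0.235,-0.053,-0.246,-0.146],[-0.42,-0.755,0.235,-0.053,-0.246,-0.146],[-0.42,-0.755,0.235,-0.053,-0.246,-0.146],[-0.42,-0.755,0.235,-0.053,-0.246,-0.146],[-0.42,-0.755,0.235,-0.053,-0.246,-0.146],[-0.42,-0.755,0.235,-0.053,-0.246,-0.146]]'
```

```text
clock: 2.47
position: [0.2458, 0.4491, 0.1919]
ee_rot: [0.409, 2.972, 0.008]
force: [0.5, -0.6, 0.1]
width: 0.997
gripper_force: 0.0
clock: 3.13
position: [0.2892, 0.3154, 0.1648]
ee_rot: [0.273, 2.847, 0.015]
force: [-0.0, -0.1, -0.5]
width: 1.0
gripper_force: 0.0
```

On the planned path; I'll continue the last 24 rows.

```bash
python3 -m handwheel '[[-0.42,-0.755,0.235,-0.053,-0.246,-0.146],[-0.42,-0.755,0.235,-0.053,-0.246,-0.146],[-0.42,-0.755,0.235,-0.053,-0.246,-0.146],[-0.42,-0.755,0.235,-0.053,-0.246,-0.146],[-0.42,-0.755,0.235,-0.053,-0.246,-0.146],[-0.42,-0.755,0.235,-0.053,-0.246,-0.146],[-0.42,-0.755,0.235,-0.053,-0.246,-0.146],[-0.42,-0.755,0.235,-0.053,-0.246,-0.146]]'
python3 -m handwheel '[[-0.42,-0.755,0.235,-0.053,-0.246,-0.146],[-0.42,-0.755,0.235,-0.053,-0.246,-0.146],[-0.42,-0.755,0.235,-0.053,-0.246,-0.146],[-0.42,-0.755,0.235,-0.053,-0.246,-0.146],[-0.42,-0.755,0.235,-0.053,-0.246,-0.146],[-0.42,-0.755,0.235,-0.053,-0.246,-0.146],[-0.42,-0.755,0.235,-0.053,-0.246,-0.146],[-0.42,-0.755,0.235,-0.053,-0.246,-0.146]]'
python3 -m handwheel '[[-0.42,-0.755,0.235,-0.053,-0.246,-0.146],[-0.42,-0.755,0.235,-0.053,-0.246,-0.146],[-0.42,-0.755,0.235,-0.053,-0.246,-0.146],[-0.42,-0.755,0.235,-0.053,-0.246,-0.146],[-0.42,-0.755,0.235,-0.053,-0.246,-0.146],[-0.42,-0.755,0.235,-0.053,-0.246,-0.146],[-0.42,-0.755,0.235,-0.053,-0.246,-0.146],[-0.42,-0.755,0.235,-0.053,-0.246,-0.146]]'
python3 -m handwheel '[[0,0,0,0,0,0],[0,0,0,0,0,0]]'
python3 - <<'E'
from h import *
c=get_image('top');cv2.imwrite('pics/c.png',cv2.resize(c['image'][140:270,180:380],None,fx=4,fy=4,interpolation=2)[:,:,::-1])
p,M=grasp_tcp(0,-.017,40,0);plan(p,M,8,show=1)
plan(p,M,14)
E
```

```text
clock: 3.8
position: [0.3464, 0.1855, 0.1474]
ee_rot: [0.145, 2.716, 0.021]
force: [1.5, -0.3, 0.3]
width: 1.004
gripper_force: 0.0
clock: 4.47
position: [0.394, 0.1013, 0.1433]
ee_rot: [0.066, 2.622, 0.02]
force: [0.4, -0.5, 0.1]
width: 1.002
gripper_force: 0.0
clock: 5.13
position: [0.4543, 0.0039, 0.1451]
ee_rot: [-0.024, 2.512, 0.019]
force: [1.4, 0.5, 0.3]
width: 0.998
gripper_force: 0.0
clock: 5.3
position: [0.4538, 0.0036, 0.1447]
ee_rot: [-0.019, 2.514, 0.018]
force: [0.3, 0.2, 0.2]
width: 1.002
gripper_force: 0.0
8 rows [-0.228 -0.395  0.753 -0.043 -0.126 -0.08 ] err 5.795042223866176e-10
[[ 0.466 -0.003  0.135]
 [ 0.518 -0.033  0.098]]
14 rows [-0.129 -0.226  0.43  -0.024 -0.072 -0.046] err 1.0389311633218767e-09
```

View pics/c.png

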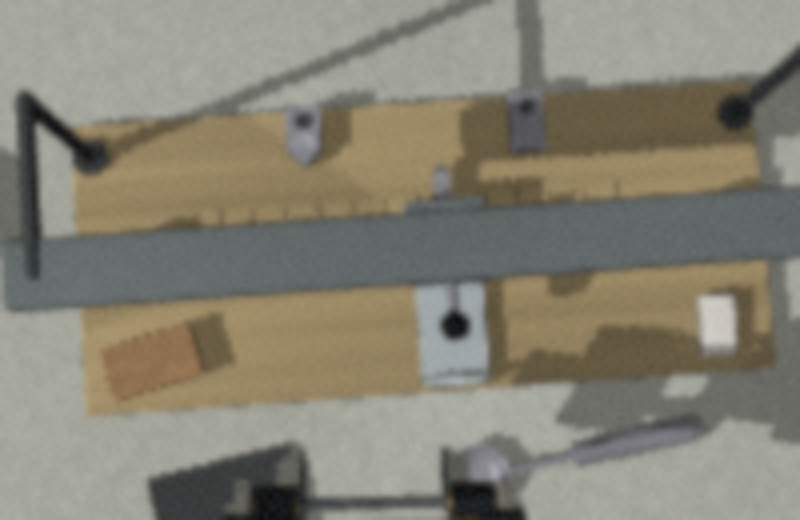

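The picture shows the open fingers (crop columns 280 and 460, rows 450 and below) in front of the knob (455,325). They are still left of it, because a few rows were speed-limited. I'll align first, then advance.

```bash
python3 - <<'E'
from h import *
p,M=grasp_tcp(0,-.017,40,.06);plan(p,M,8,show=1)
E
```

```text
8 rows [-0.213 -0.4    0.378 -0.043 -0.126 -0.08 ] err 6.122335971525672e-10
[[ 0.462 -0.003  0.141]
 [ 0.495 -0.034  0.127]]
```

```bash
python3 -m handwheel '[[-0.213,-0.4,0.378,-0.043,-0.126,-0.08],[-0.213,-0.4,0.378,-0.043,-0.126,-0.08],[-0.213,-0.4,0.378,-0.043,-0.126,-0.08],[-0.213,-0.4,0.378,-0.043,-0.126,-0.08],[-0.213,-0.4,0.378,-0.043,-0.126,-0.08],[-0.213,-0.4,0.378,-0.043,-0.126,-0.08],[-0.213,-0.4,0.378,-0.043,-0.126,-0.08],[-0.213,-0.4,0.378,-0.043,-0.126,-0.08]]'
python3 -m handwheel '[[0,0,0,0,0,0]]'
python3 - <<'E'
from h import *
p,M=grasp_tcp(0,-.017,40,0);print(p);plan(p,M,6,show=1)
E
```

```text
clock: 6.02
position: [0.5209, -0.0551, 0.1175]
ee_rot: [-0.09, 2.441, 0.032]
force: [0.0, -0.0, -0.2]
width: 1.0
gripper_force: 0.0
clock: 6.1
position: [0.5216, -0.0563, 0.1172]
ee_rot: [-0.086, 2.441, 0.031]
force: [0.2, -0.0, 0.1]
width: 1.003
gripper_force: 0.0
[ 0.559 -0.054  0.071]
6 rows [ 0.009 -0.002  0.491  0.002  0.002  0.003] err 1.7527090889757346e-11
[[ 0.528 -0.056  0.11 ]
 [ 0.552 -0.054  0.079]]
```

```bash
python3 -m handwheel '[[0,0,0.49,0,0,0],[0,0,0.49,0,0,0],[0,0,0.49,0,0,0],[0,0,0.49,0,0,0],[0,0,0.49,0,0,0],[0,0,0.49,0,0,0],[0,0,0,0,0,0]]'
python3 -m handwheel '[[0,0,0,0,0,0],[0,0,0,0,0,0],[0,0,0,0,0,0],[0,0,0,0,0,0],[0,0,0,0,0,0],[0,0,0,0,0,0],[0,0,0,0,0,0],[0,0,0,0,0,0]]' 0 8
python3 - <<'E'
from h import *
M=tool(40); k=lambda a:grasp_tcp(a,-.017)[0]
As=np.linspace(0,1.05,13)
for a,b in zip(As,As[1:]): print(M.T@(k(b)-k(a))/.02)
print(k(0))
E
```

```text
clock: 6.68
position: [0.5586, -0.0518, 0.0719]
ee_rot: [-0.089, 2.443, 0.032]
force: [0.9, 0.5, 0.5]
width: 1.003
gripper_force: 0.0
clock: 7.35
position: [0.5583, -0.0537, 0.0727]
ee_rot: [-0.087, 2.441, 0.031]
force: [-0.5, -0.2, -0.7]
width: 0.461
gripper_force: 0.0
[-0.229  0.    -0.146]
[-0.241 -0.    -0.125]
[-0.251  0.    -0.104]
[-0.259 -0.    -0.081]
[-0.265  0.    -0.058]
[-0.269  0.    -0.035]
[-0.271 -0.    -0.011]
[-0.271 -0.     0.012]
[-0.269 -0.     0.036]
[-0.265  0.     0.059]
[-0.258 -0.     0.082]
[-0.25  -0.     0.104]
[ 0.559 -0.054  0.071]
```

```bash
python3 -m handwheel '[[0,0,0,0,0,0],[0,0,0,0,0,0],[0,0,0,0,0,0],[0,0,0,0,0,0],[0,0,0,0,0,0],[0,0,0,0,0,0],[0,0,0,0,0,0],[0,0,0,0,0,0]]' 0 12
python3 -m handwheel '[[-0.229,0,-0.146,0,0,0],[-0.241,0,-0.125,0,0,0],[-0.251,0,-0.104,0,0,0]]'
```

```text
clock: 8.02
position: [0.5583, -0.0537, 0.0725]
ee_rot: [-0.087, 2.441, 0.031]
force: [0.8, -0.3, -1.1]
width: 0.228
gripper_force: 12.0
clock: 8.27
position: [0.5637, -0.0532, 0.0872]
ee_rot: [-0.087, 2.443, 0.032]
force: [1.2, -0.5, -7.7]
width: 0.226
gripper_force: 12.0
```

The width is 21 mm, so the knob is gripped and moving. I'll continue the swing.

```bash
python3 -m handwheel '[[-0.259,0,-0.081,0,0,0],[-0.265,0,-0.058,0,0,0],[-0.269,0,-0.035,0,0,0],[-0.271,0,-0.011,0,0,0]]'
python3 -m handwheel '[[-0.271,0,0.012,0,0,0],[-0.269,0,0.036,0,0,0],[-0.265,0,0.059,0,0,0],[-0.258,0,0.082,0,0,0],[-0.25,0,0.104,0,0,0],[0,0,0,0,0,0],[0,0,0,0,0,0]]'
python3 - <<'E'
from h import *
T=get_image('top');S=get_image('side')
v=np.vstack([cv2.resize(c['image'][r:r+75,k:k+200],None,fx=4,fy=4,interpolation=2) for c,r,k in((T,155,200),(S,175,200))])
cv2.imwrite('pics/d.png',v[:,:,::-1])
s=observe();p=np.array(s['position']);M=rot(s['ee_rot'])
g=p-.019*M[:,2]; print('gauge-frame grasp',G.T@(g-O)); L=G.T@(g-O)-[-.005,0,.07]; print('lever',np.arctan2(L[2],-L[0])-np.radians(15),np.hypot(L[0],L[2]))
E
```

```text
clock: 8.6
position: [0.5779, -0.0522, 0.1045]
ee_rot: [-0.088, 2.442, 0.03]
force: [-5.0, -2.3, 1.1]
width: 0.223
gripper_force: 12.0
clock: 9.18
position: [0.6038, -0.0505, 0.1179]
ee_rot: [-0.088, 2.438, 0.03]
force: [-1.2, -1.6, 7.5]
width: 0.227
gripper_force: 12.0
gauge-frame grasp [-0.02  -0.017  0.132]
lever 1.0756491177939997 0.06412693928142296
```

View pics/d.png

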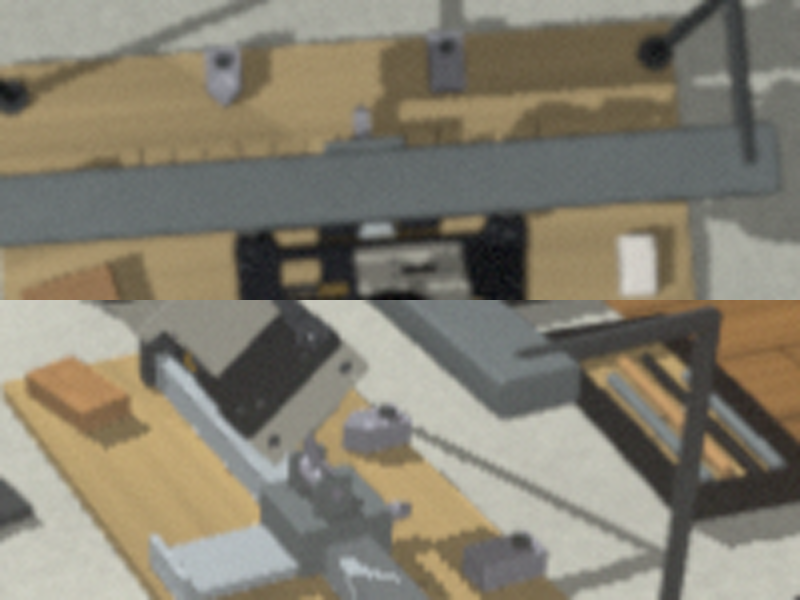

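The top crop shows the pointer still at (361,110) and the tip at (224,104). In the side crop the lever is up in the gripper, clear of the lamp. The slide needed is about 102 mm along tool +y; I'll do most of it and then measure.

```bash
python3 -m handwheel '[[0,0.2,0,0,0,0],[0,0.4,0,0,0,0],[0,0.5,0,0,0,0],[0,0.5,0,0,0,0],[0,0.5,0,0,0,0],[0,0.5,0,0,0,0],[0,0.5,0,0,0,0],[0,0.5,0,0,0,0]]'
python3 -m handwheel '[[0,0.5,0,0,0,0],[0,0.5,0,0,0,0],[0,0.3,0,0,0,0],[0,0.1,0,0,0,0],[0,0,0,0,0,0],[0,0,0,0,0,0],[0,0,0,0,0,0]]'
python3 - <<'E'
from h import *
T=get_image('top');S=get_image('side')
v=np.hstack([cv2.resize(c['image'][r:r+50,k:k+50],None,fx=8,fy=8,interpolation=2) for c,r,k in((T,160,235),(S,185,265))])
cv2.imwrite('pics/e.png',v[:,:,::-1])
s=observe();p=np.array(s['position']);M=rot(s['ee_rot'])
g=p-.019*M[:,2]; print('gauge-frame grasp',G.T@(g-O))
for l in('pointer','index_pointed'):
    for n in('top','side'): print(l,n,[(round(r['score'],2),np.array(r['point'])*[560,420]) for r in place_of(l,n)[:2]])
E
```

```text
clock: 9.95
position: [0.5983, 0.0212, 0.1177]
ee_rot: [-0.086, 2.438, 0.029]
force: [-1.1, -3.7, 7.2]
width: 0.222
gripper_force: 12.0
clock: 10.53
position: [0.5959, 0.0505, 0.1176]
ee_rot: [-0.09, 2.439, 0.032]
force: [-1.1, 0.9, 6.9]
width: 0.227
gripper_force: 12.0
gauge-frame grasp [-0.021  0.085  0.132]
pointer top [(0.58, array([255.416, 184.212])), (0.29, array([256.48 , 179.592]))]
pointer side [(0.56, array([283.192, 205.296]))]
index_pointed top [(0.46, array([255.92 , 183.792]))]
index_pointed side [(0.61, array([285.32 , 210.882]))]
```

View pics/e.png

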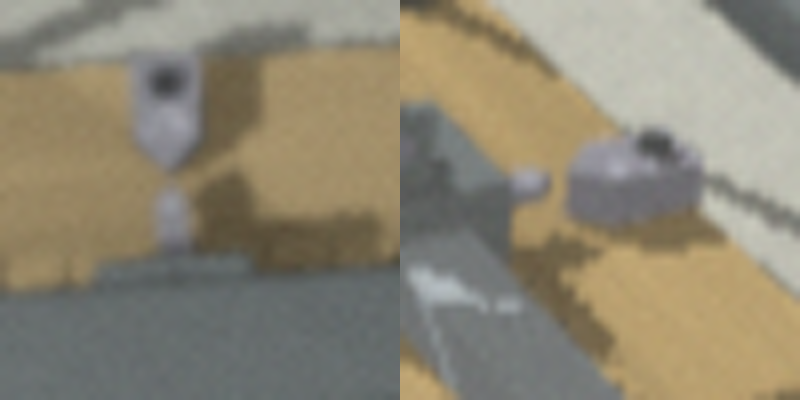

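The pictures show the tip at crop (168,170) and the pointer tip at (171,186). With the 4° axis tilt, that puts them in line within about 1 mm. Next I swing the lever down along the reversed arc.

```bash
python3 -m handwheel '[[0.25,0,-0.104,0,0,0],[0.258,0,-0.082,0,0,0],[0.265,0,-0.059,0,0,0],[0.269,0,-0.036,0,0,0],[0.271,0,-0.012,0,0,0],[0.271,0,0.011,0,0,0]]'
python3 -m handwheel '[[0.269,0,0.035,0,0,0],[0.265,0,0.058,0,0,0],[0.259,0,0.081,0,0,0],[0.251,0,0.104,0,0,0],[0.241,0,0.125,0,0,0],[0.229,0,0.146,0,0,0],[0,0,0,0,0,0],[0,0,0,0,0,0]]'
cat > st.py <<'E'
from h import *
s=observe();p=np.array(s['position']);M=rot(s['ee_rot'])
g=G.T@(p-.019*M[:,2]-O); L=g-[-.005,0,.07]; print('grasp',g,'lever',np.arctan2(L[2],-L[0])-np.radians(15),np.hypot(L[0],L[2]))
E
python3 st.py
```

```text
clock: 11.33
position: [0.5674, 0.0482, 0.1006]
ee_rot: [-0.089, 2.44, 0.032]
force: [6.4, 3.3, -1.1]
width: 0.228
gripper_force: 12.0
clock: 12.0
position: [0.5515, 0.0471, 0.0723]
ee_rot: [-0.089, 2.441, 0.033]
force: [8.0, 3.7, -8.0]
width: 0.228
gripper_force: 12.0
grasp [-0.065  0.084  0.087] lever 0.011711302036307492 0.062368279121386865
```

```bash
python3 -m handwheel '[[0.14,0,-0.02,0,0,0],[0,0,0,0,0,0],[0,0,0,0,0,0]]'; python3 st.py
python3 -m handwheel '[[0,0,0,0,0,0],[0,0,0,0,0,0],[0,0,0,0,0,0],[0,0,0,0,0,0],[0,0,0,0,0,0],[0,0,0,0,0,0]]' 0.7
python3 st.py
python3 -m handwheel '[[0,0,-0.5,0,0,0],[0,0,-0.7,0,0,0],[0,0,-0.7,0,0,0],[0,0,-0.7,0,0,0],[0,0,-0.7,0,0,0],[0,0,-0.7,0,0,0],[0,0,-0.7,0,0,0],[0,0,-0.7,0,0,0]]'
python3 -m handwheel '[[-0.5,0,-0.5,0,0,0],[-0.5,0,-0.5,0,0,0],[-0.5,0,-0.5,0,0,0],[0,0,0,0,0,0]]'
python3 - <<'E'
from h import *
T=get_image('top');S=get_image('side')
v=np.hstack([cv2.resize(c['image'][r:r+75,k:k+65],None,fx=6,fy=6,interpolation=2) for c,r,k in((T,160,225),(S,175,225))])
cv2.imwrite('pics/f.png',v[:,:,::-1])
for a in(0,.12):
    k=np.radians(15)+a
    p=O+G@np.array([-.005-.062*np.cos(k),.085,.07+.062*np.sin(k)])
    print(a,(proj(T,p)-[225,160])*6,(proj(S,p)-[225,175])*6+[390,0])
E
```

```text
clock: 12.25
position: [0.551, 0.047, 0.0722]
ee_rot: [-0.088, 2.437, 0.032]
force: [11.1, 4.0, -3.9]
width: 0.23
gripper_force: 12.0
grasp [-0.066  0.084  0.087] lever 0.0067170023039490045 0.06288379846782516
clock: 12.75
position: [0.5484, 0.0459, 0.0708]
ee_rot: [-0.088, 2.442, 0.031]
force: [0.9, -0.1, -0.6]
width: 0.611
gripper_force: 0.0
grasp [-0.068  0.083  0.085] lever -0.023373031451610793 0.06506238151039119
clock: 13.42
position: [0.4786, 0.0411, 0.1539]
ee_rot: [-0.088, 2.442, 0.031]
force: [0.3, 0.1, 0.7]
width: 0.695
gripper_force: 0.0
clock: 13.75
position: [0.4842, 0.0415, 0.1988]
ee_rot: [-0.088, 2.437, 0.03]
force: [0.6, 0.2, 0.4]
width: 0.699
gripper_force: 0.0
0 [198.224 381.197] [474.194 137.117]
0.12 [197.271 375.609] [479.273 121.128]
```

View pics/f.png

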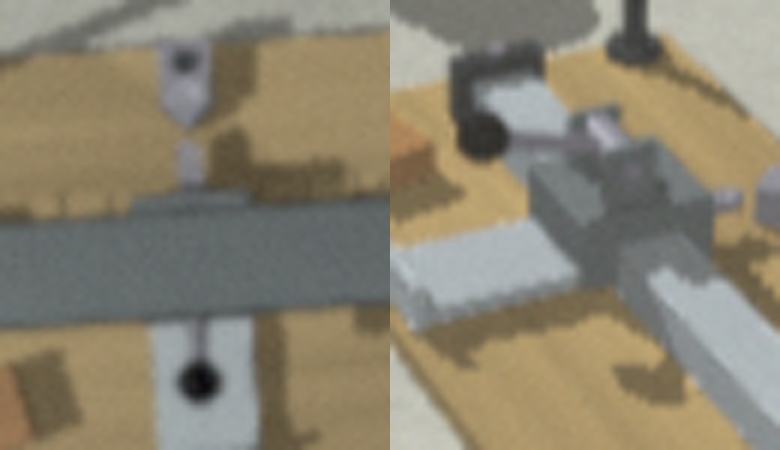

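The pointer tip (190,141) lines up with the clip tip (189,127) along the tilted axis. I'll triangulate the knob (top 200,382; side 482,136) to check that the lever is fully down.

```bash
python3 - <<'E'
from h import *
T=get_image('top');S=get_image('side')
f=lambda x,y,a,b:((x+.5)/6-.5+a,(y+.5)/6-.5+b)
k=tri([ray(T,*f(200,382,225,160)),ray(S,*f(482-390,136,225,175))]);g=G.T@(k-O);print(g,np.arctan2(g[2]-.07,-g[0]-.005)-np.radians(15))
y=lambda x,r,z:(G.T@(at_z(T,*f(x,r,225,160),z)-O))
print('ptr',y(190,141,.03),y(191,165,.03),'tip',y(189,127,.033),'bolt',y(185,61,.033))
def cen(img,r0,r1,c0,c1): pass
E
```

```text
[-0.063  0.085  0.087] 0.0280220705797265
ptr [0.059 0.084 0.03 ] [0.047 0.085 0.03 ] tip [0.065 0.084 0.033] bolt [0.099 0.084 0.033]
```

```bash
python3 -c "
from cell import sign_off;print(sign_off())"
```

```text
the job is handed in; nothing more can be done
None
```

I freed the stop, slid it about 102 mm until its pointer was in line with the pointed clip (within about 1 mm in the images), locked it again with the lever measured at about 0.03 rad, backed the arm clear and handed the job in; no verdict was returned.

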